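# Swap two ring boxes between the stalls of a bench rack

## Robot

A 6-joint arm with a two-finger parallel gripper is mounted at the origin on a cart in front of the work surface, level with it; the furniture and walls round the work are solid. World frame = base frame: x ahead of the robot, y to its left, z up, the work surface at z = 0. Lengths are in mm, angles in degrees, forces in N, time in s.
With the tool pointing down it reaches from about 300 to 850 mm from the base axis. Payload 4.2 kg.
Tool frame: the origin (TCP) lies on the centre line of the jaws, within the pads' length; the fingertips stand 11 mm ahead of it and the grasp point (between the pads) lies 8 mm behind it; z points along the fingers, y is the line along which they close (so a half turn about z gives the same grasp; the last joint's range is limited). The gripper opens to 91 mm and grips with 3 to 60 N. Pads are 32 mm wide; open, the fingers measure 118 mm over their backs; the gripper's body (76 mm by 178 mm) begins 60 mm behind the grasp point.
Start: joints at [64.114, 18.312, 89.639, -0, 72.044, -1.146], TCP at [240.646, 522.24, 200.576] pointing down, gripper open.
Joint ranges: [-177.97, 177.97], [-48.28, 115.42], [12.27, 149.76], [-77.06, 257.06], [2.81, 150.46], [-146.56, 146.56]. Speed limits (degrees/s): [147.25, 147.25, 180, 180, 180, 180].

## Interface

Orientations are given as [roll, pitch, yaw] about the fixed x, y, z axes, in that order (R = Rz(yaw) Ry(pitch) Rx(roll)).
In Python, from workcell import env, grab_frame, camera_model, models gives the robot as it stands.
- The arm moves only by the shell command python3 -m crank 'ROWS' [FORCE]. ROWS is text: rows parted by semicolons, each of 7 numbers parted by spaces: the closure, from -1 (fully open) to 1 (shut), so that 0 is half open, then the shift along the tool's x, y, z in mm, then the turn, a rotation vector about the tool's x, y, z in degrees. A call has 1 to 10 rows; each row shifts and turns the commanded pose from where the row before left it, along the tool's axes as they then stand; what a row does not reach is not made up. A row lasts 1/8 s, in which the tool goes at most 62.5 mm and 10.7 degrees, less where a joint would pass 70% of its speed; a pose out of reach is approached as far as the arm can. A call is refused whole if a number of a shift passes 62.5 or a number of a turn 10.7, either way. A call with a gripper value outside its range is refused whole. The fingers move at their own pace and stop on an object; FORCE is the grip in N (left out, the last holds). Time passes only in rows, so rows that do not move let the fingers close. It gives the time, the measured TCP pose, the force, the opening and the grip force at its end, in the units of the state.
- env.state(): the state, without advancing time (a new reading comes with each control period).
- grab_frame(name): name is "scene" or "top" or "wrist"; returns the picture (384x512x3 uint8, blue, green, red); there is no depth.
- camera_model(name): a dict with "K" (3x3 intrinsics, pixels), "R" (3x3) and "t" (3): a world point X has camera coordinates R X + t; the wrist camera has in their place "mount" (4x4, takes a point from camera to tool coordinates, whose origin is the TCP and whose axes are the flange's). Camera axes: x right, y down, z forward; pixel columns grow to the right and rows downward; lengths in mm; the calibration is good to about 2 mm. A picture is of the moment at which its call begins: read the wrist's pose just before it. camera_model takes no time and is no camera call.
- env.job_done(): hands the job in; it is judged then, once.
Trained networks look in the newest picture that a camera, given by its name, has taken for a name from the list of things; names that differ only in an ending like _2 or _b are one class to them, and where a whole thing is asked for, a point or a joint stands for the part that bears it (a point fixed in the world has none). Each returns a list of dicts, best first, with "p" (0 to 1); they miss things now and then, are a little off and sometimes report something else, mostly with a low value. They report only what shows in the picture. A call takes as long as a camera call. They do not tell look-alikes from the thing itself.
- models.search_frame(name, camera): "point" ([x, y, z] in mm, in world coordinates, good to about 4 mm: the middle of the surface that is visible of it).
The state is a dict: "time_s": time; "qpos": joint angles; "qvel": joint speeds; "effort": joint torques, N m; "ee_pos": TCP position; "ee_rot": TCP orientation; "force": force on the tool from outside, world axes, zero at the start; "torque": the same for the moment, N m; "gripper_width": finger opening in mm; "gripper_force": force on a finger pad.
Only numpy, scipy, OpenCV 4.12 (cv2) and the standard library are available. Lean on these libraries where they do the work, as an engineer would, in place of code of your own. Each camera call takes 0.05 s, during which the arm holds its last target. There are 200 camera calls.

## Task

The red and the blue ring box stand in each other's stall of the brass wire rack: swap them, so that each ends fully down in the stall where the other was, upright and with its clasp still to the front of the rack. One stall lets your fingers in only at the ends of a box and the other only at its front and back, so put each box down on the bench and take it again the other way. Keep the boxes upright, set them down rather than drop them, and leave the other things on the bench where they are.

Things in the scene. Friction and masses are not known exactly. Their poses are not given: they have to be found in the camera images.
- rack: Wooden board with two stalls of brass wire, fixed to the bench: 112 mm deep (its x) by 250 mm long (its y) by 10 mm thick, wire guards rising to 62 mm above the bench. Origin: centre of its underside, on the bench. Its -x side is the front, facing the robot (yaw within 0.35 rad); +y is its left end.
- end_stall (a point): Floor centre of the left stall (rack +60 mm in y), on top of the board, 10 mm above the bench. Axes as the rack's. Pocket 49 mm (x) by 63 mm (y). Wire guards along its front and back stand 52 mm above the floor, taller than a box, so fingers can hold a box here only by its two short ends (closing along the rack's y); at those ends is only a lip 5 mm high and 5 mm thick.
- side_stall (a point): Floor centre of the right stall (rack -60 mm in y), same height, axes and pocket. Here the 52 mm wire guards stand at the two ends, so fingers can hold a box here only by its front and back (closing along the rack's x); at front and back is only a lip 5 mm high and 5 mm thick.
- red_box: Closed dark red ring box with a brass seam, 42 mm (x) by 56 mm (y) by 40 mm high, about 110 g, lid fixed. Origin: centre of its underside; z up; -x is the clasp side. It starts in one of the stalls, long side along the rack, clasp to the rack's front.
- red_box_clasp (a point): Small brass clasp in the middle of the dark red box's front (-x) face, 24.5 mm above its underside.
- blue_box: Closed dark blue ring box with a brass seam, 42 mm (x) by 56 mm (y) by 40 mm high, about 110 g, lid fixed. Origin: centre of its underside; z up; -x is the clasp side. It starts in one of the stalls, long side along the rack, clasp to the rack's front.
- blue_box_clasp (a point): Small brass clasp in the middle of the dark blue box's front (-x) face, 24.5 mm above its underside.
- borax_pot: White screw pot, 39 mm across, 46 mm high, standing loose on the bench past the left end of the rack. Origin: centre of its underside. A bystander.
- glue_bottle: Blue pointed glue bottle, 31 mm across, 104 mm high, standing loose behind the right end of the rack. Origin: centre of its underside. A bystander.
- dish_tin: Small grey tin dish, 50 mm across, 14 mm high, standing loose in front of the rack. Origin: centre of its underside. A bystander.
Things that resemble listed ones, but are neither listed nor needed, are in the scene too. Leave any orange or turquoise look-alike of the blue_box alone. Of the things that look like the red_box, the smaller one is meant.

How it is judged:
By the outcome, as a careful person would: the job done as asked, in the order asked, and still so for the second after the job is handed in, with the robot touching nothing.
It also fails if it takes over 72 s, if anything falls off the work surface, if the arm or the gripper's body presses on something with over 40 N, if the wrist force passes 120 N, or if a joint passes its speed limit or range.

## Working session

There is one attempt and no reset: what is moved stays moved. The work goes in short steps, Python scripts to look and compute and a shell command to move; the robot and the scene stay as the last step left them, time stands still between calls to the robot, and variables do not carry over. Pictures are saved under pics/ and viewed, at most 10 in all, crops included, and the job is handed in when it is done.

```bash
ls; mkdir -p pics
python3 - <<'E'
from workcell import env, grab_frame, camera_model, models
import cv2,numpy as np
s=env.state(); print(s['time_s'],s['ee_pos'],s['ee_rot'],s['gripper_width'])
a=grab_frame('scene'); b=grab_frame('top')
cv2.imwrite('pics/s0.png',a); cv2.imwrite('pics/t0.png',b)
for n in ['rack','red_box','blue_box','red_box_clasp','blue_box_clasp','borax_pot','glue_bottle','dish_tin']:
  for c in ['top','scene']:
    print(n,c,[(np.round(d['point']).tolist(),round(d['p'],2)) for d in models.search_frame(n,c)])
for c in ['top','scene','wrist']: print(c,{k:np.round(v,3).tolist() for k,v in camera_model(c).items()})
E
```

```text
pics
0.0 [240.38972693 521.74766391 199.73602526] [-1.79899845e+02 -2.49192391e-03  1.55262048e+02] 91.20814160830852
rack top [([563.0, 86.0, 12.0], 0.81), ([545.0, 285.0, 46.0], 0.73)]
rack scene [([543.0, 85.0, 10.0], 0.84)]
red_box top [([551.0, 142.0, 50.0], 0.95), ([395.0, 252.0, 57.0], 0.65), ([578.0, 22.0, 49.0], 0.61)]
red_box scene [([387.0, 241.0, 49.0], 0.95), ([537.0, 132.0, 50.0], 0.68), ([548.0, 83.0, 6.0], 0.28)]
blue_box top [([371.0, 10.0, 37.0], 0.71), ([576.0, 20.0, 49.0], 0.61), ([356.0, -154.0, 41.0], 0.59)]
blue_box scene [([360.0, 12.0, 35.0], 0.87), ([345.0, -166.0, 41.0], 0.7), ([565.0, 18.0, 48.0], 0.57), ([544.0, 85.0, 9.0], 0.34)]
red_box_clasp top [([397.0, 245.0, 54.0], 0.88), ([550.0, 142.0, 49.0], 0.77)]
red_box_clasp scene [([387.0, 243.0, 47.0], 0.73), ([543.0, 134.0, 46.0], 0.61)]
blue_box_clasp top [([365.0, 14.0, 43.0], 0.92), ([577.0, 27.0, 52.0], 0.89), ([351.0, -154.0, 43.0], 0.63)]
blue_box_clasp scene [([356.0, 9.0, 42.0], 0.88), ([341.0, -163.0, 43.0], 0.87), ([571.0, 18.0, 50.0], 0.82)]
borax_pot top [([549.0, 286.0, 46.0], 0.55)]
borax_pot scene [([543.0, 278.0, 38.0], 0.61)]
glue_bottle top [([680.0, -28.0, 55.0], 0.71)]
glue_bottle scene [([680.0, -35.0, 47.0], 0.63)]
dish_tin top [([417.0, 107.0, 8.0], 0.87)]
dish_tin scene [([414.0, 109.0, 8.0], 0.54)]
top {'K': [[367.895, 0.0, 248.413], [0.0, 367.895, 196.569], [0.0, 0.0, 1.0]], 'R': [[-0.008, -1.0, -0.001], [-0.996, 0.008, -0.088], [0.088, 0.001, -0.996]], 't': [65.94, 529.503, 883.481]}
scene {'K': [[487.996, 0.0, 257.077], [0.0, 487.996, 183.638], [0.0, 0.0, 1.0]], 'R': [[0.504, -0.863, -0.004], [-0.58, -0.336, -0.742], [0.639, 0.377, -0.67]], 't': [-201.171, 384.683, 837.15]}
wrist {'K': [[297.592, 0.0, 259.431], [0.0, 297.592, 190.57], [0.0, 0.0, 1.0]], 'mount': [[0.002, -0.961, -0.276, 78.797], [1.0, 0.002, -0.0, 0.613], [0.001, -0.276, 0.961, -183.865], [0.0, 0.0, 0.0, 1.0]]}
```

View pics/s0.png

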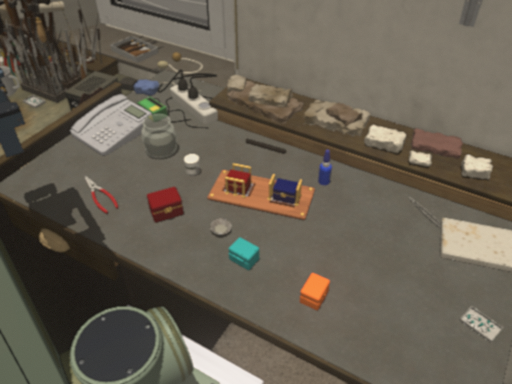

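View pics/t0.png

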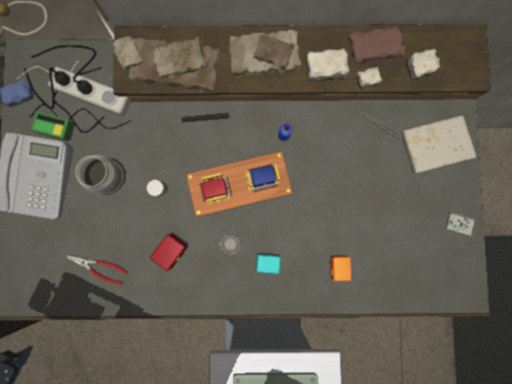

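Scene (s0) and top (t0) views: the red box sits in the left end stall (top px ~214,187), the blue box in the right side stall (~263,176). The larger red look-alike is at ~(168,251), turquoise at ~(268,264), orange at ~(341,268). The bench right of the rack, around (350,190), is free.

```bash
cat > h.py <<'E'
from workcell import env, grab_frame, camera_model, models
import cv2,numpy as np
from scipy.spatial.transform import Rotation as Ro
def pose(s=None):
    s=s or env.state(); return np.array(s['ee_pos']),Ro.from_euler('xyz',s['ee_rot'],degrees=True).as_matrix()
def cam(name,s=None):
    m=camera_model(name); K=np.array(m['K'])
    if 'R' in m: return K,np.array(m['R']),np.array(m['t'])
    p,R=pose(s); T=np.eye(4);T[:3,:3]=R;T[:3,3]=p; T=np.linalg.inv(T@np.array(m['mount'])); return K,T[:3,:3],T[:3,3]
def toplane(uv,z,c):
    K,R,t=c; uv=np.asarray(uv,float).reshape(-1,2)
    d=(R.T@np.linalg.inv(K)@np.c_[uv,np.ones(len(uv))].T).T; o=-R.T@t
    return (o+d*((z-o[2])/d[:,2])[:,None])[:,:2]
def proj(X,c):
    K,R,t=c; x=(K@(R@np.atleast_2d(X).T+t[:,None])).T; return x[:,:2]/x[:,2:]
def rack(im,c,near):
    hsv=cv2.cvtColor(im,cv2.COLOR_BGR2HSV)
    m=cv2.inRange(hsv,(4,90,70),(20,255,255))
    m=cv2.morphologyEx(m,cv2.MORPH_CLOSE,np.ones((5,5)))
    best=None
    for k in cv2.findContours(m,cv2.RETR_EXTERNAL,cv2.CHAIN_APPROX_NONE)[0]:
        if cv2.contourArea(k)<400: continue
        w=toplane(k[:,0],10,c).astype(np.float32); r=cv2.minAreaRect(cv2.convexHull(w))
        if best is None or np.hypot(*(np.array(r[0])-near))<np.hypot(*(np.array(best[0])-near)): best=r
    return best
def goto(x,y,z,yaw):
    """turn about tool z (deg), then shift in tool axes after the turn with tool straight down"""
    p,R=pose(); e=Ro.from_matrix(R).as_euler('xyz',degrees=True)
    Rt=Ro.from_euler('xyz',[180,0,yaw],degrees=True)
    rv=Ro.from_matrix(R.T@Rt.as_matrix()).as_rotvec(degrees=True)
    print('turn',rv.round(2),'shift',(Rt.inv().apply(np.array([x,y,z])-p)).round(1),'p',p.round(1),'e',e.round(2),'t',round(env.state()['time_s'],2))
E
python3 - <<'E'
from h import *
for n in ['top','scene']:
    print(n,rack(grab_frame(n),cam(n),(555,85)))
goto(470,60,260,104.5)
E
```

```text
top ((564.4774169921875, 85.66578674316406), (113.39955139160156, 251.20880126953125), 13.36937141418457)
scene ((578.1550903320312, 87.85154724121094), (154.23153686523438, 252.53335571289062), 13.076271057128906)
turn [ 1.000e-02 -0.000e+00  5.076e+01] shift [-505.   106.3  -59.4] p [240.6 522.3 200.6] e [180.     0.   155.26] t 1.0
```

```bash
python3 -m crank '-1 0 0 0 0 0 -9.6; -1 0 0 0 0 0 -9.5; -1 0 0 0 0 0 -9.5; -1 0 0 0 0 0 -9.5'
python3 - <<'E'
from h import *
goto(564,90,250,193.4)
E
```

```text
time_s: 1.5
ee_pos: [240.6, 522.2, 200.6]
ee_rot: [180.0, 0.0, -166.3]
force: [-0.3, -0.3, 0.4]
gripper_width: 91.2
gripper_force: 0.0
turn [0.   0.   0.27] shift [-214.4 -495.4  -49.4] p [240.6 522.2 200.6] e [ 180.      0.   -166.33] t 1.5
```

```bash
python3 -m crank '-1 -18 -41 -12 0 0 0; -1 -18 -41 -12 0 0 0; -1 -18 -41 -12 0 0 0; -1 -18 -41 -13 0 0 0; -1 -18 -41 0 0 0 0; -1 -18 -41 0 0 0 0; -1 -18 -41 0 0 0 0; -1 -18 -41 0 0 0 0; -1 -18 -41 0 0 0 0; -1 -18 -41 0 0 0 0';  python3 -m crank '-1 -18 -41 0 0 0 0; -1 -16 -44 0 0 0 0; -1 0 0 0 0 0 0'
python3 - <<'E'
from h import *
s=env.state(); im=grab_frame('wrist'); c=cam('wrist',s); cv2.imwrite('pics/w1.png',im)
print(rack(im,c,(564,86)))
for n in ['red_box','blue_box']: print([(np.round(d['point'],1),d['p']) for d in models.search_frame(n,'wrist')])
goto(550.6,144,110,193.4)
E
```

```text
time_s: 2.75
ee_pos: [511.3, 163.7, 249.7]
ee_rot: [180.0, 0.0, -166.6]
force: [0.3, 0.4, -0.8]
gripper_width: 91.2
gripper_force: 0.0
time_s: 3.12
ee_pos: [564.6, 87.7, 249.1]
ee_rot: [-180.0, -0.0, -166.9]
force: [-1.0, -0.6, -0.2]
gripper_width: 91.3
gripper_force: 0.0
((562.8944091796875, 85.37025451660156), (110.27045440673828, 248.20262145996094), 13.240663528442383)
[(array([545. , 144.7,  50.9]), 0.75), (array([398.5, 249.4,  54.1]), 0.58)]
[(array([387.3,  26.9,  35. ]), 0.75), (array([576.1,  26.6,  53.6]), 0.56), (array([410.5, 103.6,   7.5]), 0.2)]
turn [ 0.04 -0.02 -0.03] shift [ -0.6  54.8 139.5] p [562.8  90.6 249.5] e [ 1.7996e+02 -2.0000e-02 -1.6663e+02] t 3.27
```

View pics/w1.png

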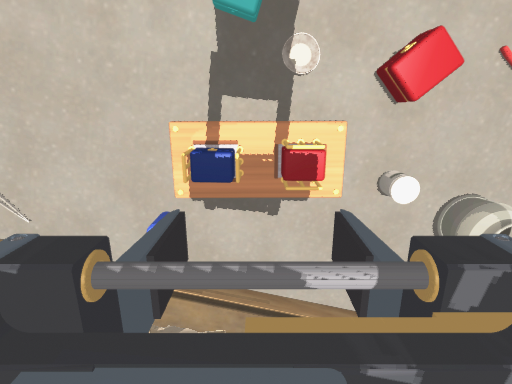

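w1 shows the rack board spanning px (170–345, 122–197), blue at (213,164) and red at (303,163). The rack is at ≈(563.5,85.5), yaw 13.3°, which agrees with the top camera.

```bash
python3 -m crank '-1 0 28 35 0 0 0; -1 0 27 35 0 0 0; -1 0 0 35 0 0 0; -1 0 0 35 0 0 0; -1 0 0 0 0 0 0; -1 0 0 0 0 0 0'
python3 - <<'E'
from h import *
s=env.state(); im=grab_frame('wrist'); c=cam('wrist',s); cv2.imwrite('pics/w2.png',im)
goto(549.7,143.9,33,193.3)
E
```

```text
time_s: 4.03
ee_pos: [551.1, 144.5, 111.0]
ee_rot: [180.0, 0.1, -166.6]
force: [0.7, -0.5, 0.8]
gripper_width: 91.1
gripper_force: 0.0
turn [0.01 0.2  0.1 ] shift [ 1.9 -0.  78.5] p [551.6 144.4 111.5] e [ 179.99    0.2  -166.6 ] t 4.08
```

View pics/w2.png

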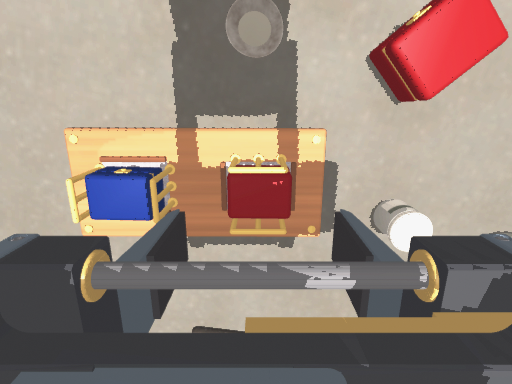

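w2 shows the red box centred at px (260,193) between the fingers, with the wire guards at its front and back (rows 158 and 233).

```bash
cat >> h.py <<'E'
RC=np.array([563.5,85.5]);RY=np.radians(13.3)
def torack(w): 
    c,s=np.cos(RY),np.sin(RY); return (np.atleast_2d(w)-RC)@np.array([[c,-s],[s,c]])
def toworld(r):
    c,s=np.cos(RY),np.sin(RY); return RC+np.atleast_2d(r)@np.array([[c,s],[-s,c]])
E
python3 - <<'E'
from h import *
s=env.state(); im=cv2.imread('pics/w2.png'); c=cam('wrist',s)
print('red top px->rack',torack(toplane([[230,217],[290,217],[228,172],[291,172]],50,c)).round(1))
print('board right/left/front/back',torack(toplane([[66,128],[327,128],[325,236],[78,235]],10,c)).round(1))
E
python3 -m crank '-1 1 0 20 0 0 0; -1 1 0 20 0 0 0; -1 0 0 20 0 0 0; -1 0 0 18 0 0 0; -1 0 0 0 0 0 0; 1 0 0 0 0 0 0; 1 0 0 0 0 0 0; 1 0 0 0 0 0 0; 1 0 0 0 0 0 0' 20
```

```text
red top px->rack [[ 18.6  35. ]
 [ 18.4  87.8]
 [-21.9  34.3]
 [-22.1  87.4]]
board right/left/front/back [[ -54.8 -121.2]
 [ -55.6  124.2]
 [  55.   129.5]
 [  54.8 -128.2]]
time_s: 5.2
ee_pos: [548.8, 143.2, 32.0]
ee_rot: [180.0, 0.0, -166.6]
force: [0.2, 0.2, 2.1]
gripper_width: 55.8
gripper_force: 20.0
```

```bash
python3 -m crank '1 0 0 -15 0 0 0; 1 0 0 -25 0 0 0; 1 0 0 -25 0 0 0; 1 0 0 -25 0 0 0; 1 4 -20 0 0 0 0; 1 4 -38 0 0 0 0; 1 4 -38 0 0 0 0; 1 4 -38 0 0 0 0; 1 4 -38 0 0 0 0; 1 4 -38 0 0 0 0'; python3 -m crank '1 4 -38 0 0 0 0; 1 4 -38 0 0 0 0; 1 4 -38 0 0 0 0; 1 4 -38 0 0 0 0; 1 0 -8 25 0 0 0; 1 0 0 30 0 0 0; 1 0 0 20 0 0 0; 1 0 0 15 0 0 0; 1 0 0 0 0 0 0; 1 0 0 0 0 0 0'
python3 - <<'E'
from h import *
p,R=pose(); x,y=toworld([-40,-310])[0]; print(torack(p[:2]),x,y)
goto(x,y,22,193.3)
E
```

```text
time_s: 6.45
ee_pos: [572.6, -69.2, 120.4]
ee_rot: [180.0, -0.1, -166.7]
force: [0.5, 0.4, -0.6]
gripper_width: 55.9
gripper_force: 20.0
time_s: 7.7
ee_pos: [595.5, -226.5, 32.2]
ee_rot: [-180.0, 0.1, -166.6]
force: [-0.3, 0.8, -0.6]
gripper_width: 55.6
gripper_force: 20.0
[[ -40.59864288 -311.00554252]] 595.8882636172289 -225.38744004842152
turn [-0.04  0.06  0.06] shift [-0.6  1.  10.2] p [ 595.5 -226.5   32.2] e [-1.7996e+02  6.0000e-02 -1.6664e+02] t 7.7
```

```bash
python3 -m crank '1 0 0 5 0 0 0; 1 0 0 4 0 0 0; 1 0 0 0 0 0 0'; python3 -m crank '1 0 0 0.7 0 0 0; 1 0 0 0 0 0 0'
```

```text
time_s: 8.07
ee_pos: [594.9, -225.9, 22.3]
ee_rot: [180.0, -0.0, -166.6]
force: [0.1, -0.1, -0.0]
gripper_width: 55.4
gripper_force: 20.0
time_s: 8.32
ee_pos: [595.3, -226.1, 22.0]
ee_rot: [-180.0, 0.0, -166.6]
force: [0.7, -0.7, -0.3]
gripper_width: 55.8
gripper_force: 20.0
```

```bash
python3 -m crank '1 0 0 0.6 0 0 0; 1 0 0 0 0 0 0';  python3 -m crank '1 0 0 0.6 0 0 0; 1 0 0 0 0 0 0'
```

```text
time_s: 8.57
ee_pos: [595.3, -226.1, 21.9]
ee_rot: [-180.0, 0.0, -166.6]
force: [-1.3, 0.9, 5.6]
gripper_width: 55.8
gripper_force: 20.0
time_s: 8.82
ee_pos: [595.3, -226.1, 21.9]
ee_rot: [-180.0, 0.0, -166.6]
force: [-2.9, 0.7, 8.6]
gripper_width: 55.7
gripper_force: 20.0
```

```bash
python3 -m crank '-1 0 0 0 0 0 0; -1 0 0 0 0 0 0; -1 0 0 0 0 0 0; -1 0 0 -20 0 0 0; -1 0 0 -35 0 0 0; -1 0 0 -40 0 0 0; -1 -10 25 0 0 0 0; -1 -6 45 0 0 0 0; -1 -6 45 0 0 0 0; -1 -6 45 0 0 0 0'; python3 -m crank '-1 -6 45 0 0 0 0; -1 -6 45 0 0 0 0;-1 0 0 0 0 0 10; -1 0 0 0 0 0 10;-1 0 0 0 0 0 10;-1 0 0 0 0 0 10;-1 0 0 0 0 0 10;-1 0 0 0 0 0 10;-1 0 0 0 0 0 10;-1 0 0 0 0 0 10'; python3 -m crank '-1 0 0 0 0 0 10;-1 0 0 0 0 0 0';  python3 - <<'E'
from h import *
s=env.state(); im=grab_frame('wrist'); cv2.imwrite('pics/w3.png',im)
p,R=pose(s); x,y=toworld([0,-60])[0]; print(torack(p[:2]),x,y)
goto(x,y,33,103.3)
E
```

```text
time_s: 10.07
ee_pos: [585.2, -62.7, 115.4]
ee_rot: [180.0, 0.0, -166.7]
force: [-0.3, 0.5, 0.2]
gripper_width: 91.1
gripper_force: 0.0
time_s: 11.32
ee_pos: [576.2, 26.4, 115.4]
ee_rot: [-180.0, -0.0, 113.0]
force: [-0.7, 0.1, -0.1]
gripper_width: 91.3
gripper_force: 0.0
time_s: 11.58
ee_pos: [576.3, 26.4, 115.4]
ee_rot: [-180.0, -0.0, 103.5]
force: [-0.6, -0.1, 0.1]
gripper_width: 91.6
gripper_force: 0.0
[[ -1.16884543 -60.49521381]] 577.3029842312862 27.109267633374706
turn [-0.01 -0.    0.23] shift [ 0.5  1.2 82.5] p [576.2  26.4 115.5] e [-179.99   -0.    103.53] t 11.62
```

View pics/w3.png

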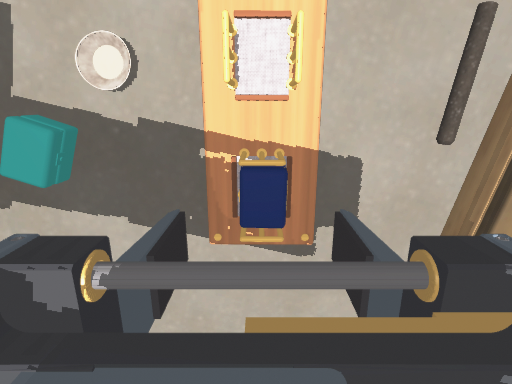

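w3 shows the end stall empty (floor px 235–290 × 17–95) and blue centred at (263,197) between the fingers.

```bash
python3 - <<'E'
from h import *
c=cam('wrist')
print(torack(toplane([[236,17],[291,17],[235,95],[290,95]],15,c)).round(1),torack(toplane([[240,166],[287,166],[239,227],[286,228]],50,c)).round(1))
E
python3 -m crank '-1 0 1 20 0 0 0; -1 0 0 20 0 0 0; -1 0 0 22 0 0 0; -1 0 0 20 0 0 0; -1 0 0 0 0 0 0; 1 0 0 0 0 0 0; 1 0 0 0 0 0 0; 1 0 0 0 0 0 0; 1 0 0 0 0 0 0;1 0 0 0 0 0 0' 20
```

```text
[[-22.1  90.3]
 [ 24.7  90.5]
 [-24.1  27. ]
 [ 26.   27.3]] [[-18.  -31.6]
 [ 22.  -31.4]
 [-19.6 -87.6]
 [ 22.9 -88.4]]
time_s: 12.88
ee_pos: [577.5, 26.7, 33.8]
ee_rot: [180.0, -0.0, 103.4]
force: [1.0, 0.0, 0.0]
gripper_width: 44.1
gripper_force: 0.5
```

```bash
python3 -m crank '1 0 0 0 0 0 0; 1 0 0 -15 0 0 0; 1 0 0 -25 0 0 0; 1 0 0 -25 0 0 0; 1 0 0 -25 0 0 0; 1 -25 -5 0 0 0 0; 1 -35 -10 0 0 0 0; 1 -35 -10 0 0 0 0; 1 -35 -10 0 0 0 0; 1 -15 -5 20 0 0 0'; python3 -m crank '1 0 0 30 0 0 0; 1 0 0 25 0 0 0; 1 0 0 15 0 0 0;1 0 0 7 0 0 0; 1 0 0 0 0 0 0; 1 0 0 0 0 0 0'
```

```text
time_s: 14.12
ee_pos: [573.1, -126.0, 105.7]
ee_rot: [179.8, 0.1, 103.3]
force: [1.0, 0.2, -3.4]
gripper_width: 41.6
gripper_force: 20.0
time_s: 14.88
ee_pos: [572.6, -123.8, 27.6]
ee_rot: [179.9, 0.0, 103.4]
force: [-0.0, 0.5, -1.7]
gripper_width: 41.9
gripper_force: 20.0
```

```bash
python3 -m crank '1 0 0 3 0 0 0; 1 0 0 0.7 0 0 0; 1 0 0 0 0 0 0';  python3 -m crank '1 0 0 0.6 0 0 0; 1 0 0 0 0 0 0';  python3 -m crank '1 0 0 0.6 0 0 0; 1 0 0 0 0 0 0'
```

```text
time_s: 15.25
ee_pos: [572.4, -123.8, 23.8]
ee_rot: [179.9, 0.0, 103.4]
force: [-0.3, 0.6, 4.4]
gripper_width: 41.4
gripper_force: 20.0
time_s: 15.5
ee_pos: [572.4, -123.8, 23.8]
ee_rot: [179.9, 0.0, 103.4]
force: [-1.5, 1.1, 9.6]
gripper_width: 41.4
gripper_force: 20.0
time_s: 15.75
ee_pos: [572.4, -123.8, 23.8]
ee_rot: [179.9, 0.0, 103.4]
force: [-2.2, 0.6, 12.4]
gripper_width: 41.6
gripper_force: 20.0
```

```bash
python3 -m crank '-1 0 0 -0.6 0 0 0; -1 0 0 0 0 0 0; -1 0 0 0 0 0 0; -1 0 0 0 0 0 0; -1 0 0 -25 0 0 0; -1 0 0 -35 0 0 0; -1 0 0 -32 0 0 0; -1 0 0 0 0 0 -10; -1 0 0 0 0 0 -10; -1 0 0 0 0 0 -10'; python3 -m crank '-1 0 0 0 0 0 -10; -1 0 0 0 0 0 -10; -1 0 0 0 0 0 -10;-1 0 0 0 0 0 -10; -1 0 0 0 0 0 -10; -1 0 0 0 0 0 -10; -1 0 0 0 0 0 0'
python3 - <<'E'
from h import *
s=env.state(); im=grab_frame('wrist'); cv2.imwrite('pics/w4.png',im)
p,R=pose(s); print(torack(p[:2])); x,y=toworld([-40,-205])[0]
goto(x,y,23,193.3)
E
```

```text
time_s: 17.0
ee_pos: [571.8, -123.7, 114.2]
ee_rot: [-180.0, -0.0, 133.7]
force: [0.0, 0.7, 0.1]
gripper_width: 91.3
gripper_force: 0.0
time_s: 17.88
ee_pos: [571.8, -123.7, 114.1]
ee_rot: [180.0, -0.0, -166.8]
force: [0.0, 0.7, -0.9]
gripper_width: 91.4
gripper_force: 0.0
[[ -40.04167176 -205.45452388]]
turn [ 0.02 -0.01 -0.11] shift [-0.1  0.5 91.1] p [ 571.8 -123.7  114.1] e [ 1.7998e+02 -1.0000e-02 -1.6681e+02] t 17.93
```

View pics/w4.png

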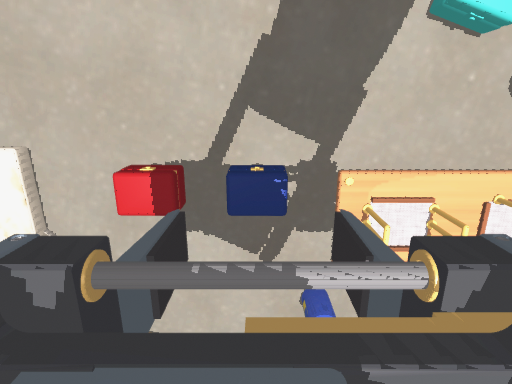

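w4 shows blue upright at px (257,190), centred in the jaws, and red upright at (150,190). Both clasps point to the rack's front (up in the image).

```bash
python3 -m crank '-1 0 0 25 0 0 0; -1 0 0 28 0 0 0; -1 0 0 25 0 0 0; -1 0 0 13 0 0 0; -1 0 0 0 0 0 0; 1 0 0 0 0 0 0; 1 0 0 0 0 0 0; 1 0 0 0 0 0 0; 1 0 0 0 0 0 0;1 0 0 0 0 0 0' 20
python3 - <<'E'
from h import *
p,R=pose(); print(torack(p[:2])); x,y=toworld([0,60])[0]
goto(x,y,33,193.3)
E
```

```text
time_s: 19.18
ee_pos: [572.3, -124.0, 23.8]
ee_rot: [-180.0, 0.1, -166.6]
force: [0.6, -1.3, 3.2]
gripper_width: 55.3
gripper_force: 20.0
[[ -39.60602489 -205.94338127]]
turn [-0.05  0.06  0.07] shift [-39.6 265.9  -9.2] p [ 572.3 -124.    23.8] e [-1.7995e+02  6.0000e-02 -1.6663e+02] t 19.18
```

```bash
python3 -m crank '1 0 0 -15 0 0 0; 1 0 0 -30 0 0 0; 1 0 0 -30 0 0 0; 1 0 0 -25 0 0 0; 1 -5 21 0 0 0 0; 1 -6 40 0 0 0 0; 1 -6 40 0 0 0 0; 1 -6 40 0 0 0 0; 1 -6 40 0 0 0 0; 1 -6 40 0 0 0 0'; python3 -m crank '1 -4.6 30 0 0 0 0; 1 0 15 10 0 0 0; 1 0 0 20 0 0 0; 1 0 0 0 0 0 0; 1 0 0 0 0 0 0'
python3 - <<'E'
from h import *
s=env.state(); im=grab_frame('wrist'); cv2.imwrite('pics/w5.png',im)
p,R=pose(s); print(torack(p[:2])); x,y=toworld([0,60])[0]
goto(x,y,33,193.3)
E
```

```text
time_s: 20.42
ee_pos: [553.1, 101.9, 122.2]
ee_rot: [179.9, -0.1, -166.6]
force: [-0.7, -0.2, -1.3]
gripper_width: 55.8
gripper_force: 20.0
time_s: 21.05
ee_pos: [548.8, 144.0, 93.2]
ee_rot: [180.0, -0.0, -166.7]
force: [1.0, 0.0, -1.2]
gripper_width: 55.5
gripper_force: 20.0
[[-0.86248636 60.32160112]]
turn [0.   0.03 0.03] shift [-0.5 -0.2 60.6] p [549.2 144.   93.6] e [ 1.8000e+02  3.0000e-02 -1.6667e+02] t 21.1
```

View pics/w5.png

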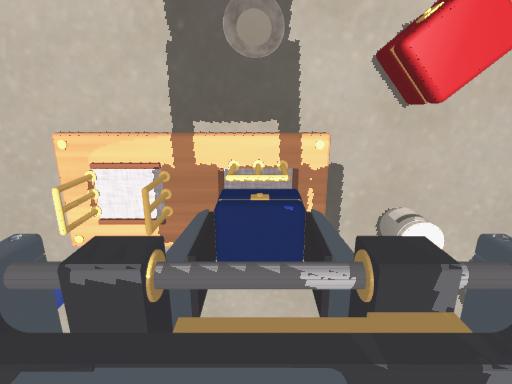

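w5 shows blue held upright over the end stall: box px 215–303, front guard at row 175, side stall empty at (127,190). It looks aligned, so I'm lowering it while watching the force.

```bash
python3 -m crank '1 -0.5 0 10 0 0 0; 1 0 0 10 0 0 0; 1 0 0 8 0 0 0; 1 0 0 0 0 0 0';  python3 -m crank '1 0 0 8 0 0 0; 1 0 0 8 0 0 0; 1 0 0 8 0 0 0; 1 0 0 0 0 0 0'
```

```text
time_s: 21.6
ee_pos: [548.7, 144.2, 64.3]
ee_rot: [180.0, -0.1, -166.6]
force: [0.4, 0.9, -2.3]
gripper_width: 55.9
gripper_force: 20.0
time_s: 22.1
ee_pos: [548.8, 144.2, 40.5]
ee_rot: [180.0, -0.1, -166.6]
force: [-0.4, 0.6, -1.2]
gripper_width: 55.6
gripper_force: 20.0
```

```bash
python3 -m crank '1 0 0 3 0 0 0; 1 0 0 2.5 0 0 0; 1 0 0 0 0 0 0'; python3 -m crank '1 0 0 1 0 0 0; 1 0 0 0.7 0 0 0; 1 0 0 0 0 0 0'
```

```text
time_s: 22.48
ee_pos: [549.3, 144.3, 35.7]
ee_rot: [180.0, -0.0, -166.6]
force: [0.1, 0.6, -2.1]
gripper_width: 55.4
gripper_force: 20.0
time_s: 22.85
ee_pos: [549.4, 144.4, 34.1]
ee_rot: [180.0, 0.0, -166.6]
force: [-0.6, 0.4, -0.5]
gripper_width: 55.6
gripper_force: 20.0
```

```bash
python3 -m crank '1 0 0 0.6 0 0 0; 1 0 0 0.4 0 0 0; 1 0 0 0 0 0 0'
```

```text
time_s: 23.22
ee_pos: [549.5, 144.4, 33.8]
ee_rot: [180.0, 0.0, -166.6]
force: [-2.0, -0.8, 4.5]
gripper_width: 55.4
gripper_force: 20.0
```

Blue is down at the expected height with firm contact, so I'm releasing it and going for red.

```bash
python3 -m crank '-1 0 0 0 0 0 0; -1 0 0 0 0 0 0; -1 0 0 0 0 0 0; -1 0 0 0 0 0 0; -1 0 0 -20 0 0 0; -1 0 0 -35 0 0 0; -1 0 0 -35 0 0 0; -1 4 -25 0 0 0 0; -1 4 -40 0 0 0 0; -1 4 -40 0 0 0 0'; python3 -m crank '-1 4 -40 0 0 0 0; -1 4 -40 0 0 0 0; -1 4 -40 0 0 0 0; -1 4 -40 0 0 0 0; -1 4 -40 0 0 0 0; -1 4 -40 0 0 0 0; -1 4 -26 0 0 0 0; -1 0 0 0 0 0 10; -1 0 0 0 0 0 10; -1 0 0 0 0 0 10'; python3 -m crank '-1 0 0 0 0 0 10; -1 0 0 0 0 0 10; -1 0 0 0 0 0 10;-1 0 0 0 0 0 10; -1 0 0 0 0 0 10; -1 0 0 0 0 0 10; -1 0 0 0 0 0 0'
python3 - <<'E'
from h import *
s=env.state(); im=grab_frame('wrist'); cv2.imwrite('pics/w6.png',im)
p,R=pose(s); print(torack(p[:2])); x,y=595.3,-226.1
goto(x,y,23,103.3)
E
```

```text
time_s: 24.48
ee_pos: [562.1, 38.5, 123.3]
ee_rot: [-180.0, 0.0, -166.6]
force: [0.8, 0.2, -0.5]
gripper_width: 91.7
gripper_force: 0.0
time_s: 25.72
ee_pos: [596.1, -226.0, 122.8]
ee_rot: [180.0, -0.0, 163.0]
force: [-0.1, -0.8, 1.0]
gripper_width: 91.5
gripper_force: 0.0
time_s: 26.6
ee_pos: [596.1, -225.8, 122.9]
ee_rot: [-180.0, -0.0, 103.5]
force: [-0.4, -0.8, 0.6]
gripper_width: 91.0
gripper_force: 0.0
[[ -39.85140394 -310.48037772]]
turn [-0.01 -0.01  0.23] shift [ -0.1  -0.9 100. ] p [ 596.2 -225.8  123. ] e [-1.7999e+02 -1.0000e-02  1.0353e+02] t 26.65
```

View pics/w6.png

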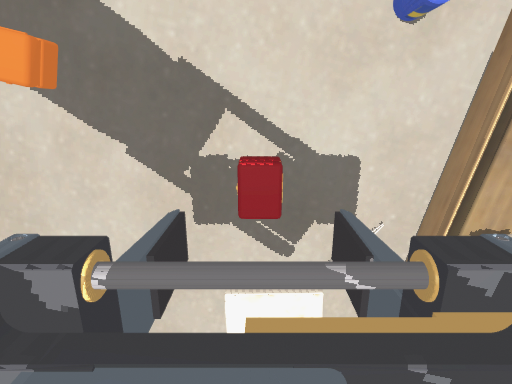

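w6 shows red upright at px (260,188), centred between the open fingers. Grasping it front to back.

```bash
python3 -m crank '-1 0 -0.7 25 0 0 0; -1 0 0 30 0 0 0; -1 0 0 28 0 0 0; -1 0 0 16 0 0 0; -1 0 0 0 0 0 0; 1 0 0 0 0 0 0; 1 0 0 0 0 0 0; 1 0 0 0 0 0 0; 1 0 0 0 0 0 0;1 0 0 0 0 0 0' 20; python3 -m crank '1 0 0 0 0 0 0; 1 0 0 0 0 0 0'
python3 - <<'E'
from h import *
p,R=pose(); print(torack(p[:2])); x,y=toworld([0,-60])[0]
goto(x,y,33,103.3)
E
```

```text
time_s: 27.9
ee_pos: [595.6, -226.0, 24.3]
ee_rot: [180.0, 0.0, 103.4]
force: [-0.6, 0.3, 0.4]
gripper_width: 44.2
gripper_force: 0.0
time_s: 28.15
ee_pos: [595.7, -226.0, 24.2]
ee_rot: [180.0, 0.0, 103.4]
force: [-0.1, 0.2, 1.0]
gripper_width: 41.3
gripper_force: 20.0
[[ -40.3640214  -310.54252668]]
turn [0.01 0.   0.06] shift [250.5  40.4  -8.8] p [ 595.7 -226.    24.2] e [179.99   0.   103.36] t 28.15
```

```bash
python3 -m crank '1 0 0 -15 0 0 0; 1 0 0 -30 0 0 0; 1 0 0 -30 0 0 0; 1 0 0 -25 0 0 0; 1 20 5 0 0 0 0; 1 40 6 0 0 0 0; 1 40 6 0 0 0 0; 1 40 6 0 0 0 0; 1 40 6 0 0 0 0; 1 40 6 0 0 0 0'; python3 -m crank '1 20 5.4 0 0 0 0; 1 10.5 0 10 0 0 0; 1 0 0 20 0 0 0; 1 0 0 0 0 0 0; 1 0 0 0 0 0 0'
python3 - <<'E'
from h import *
s=env.state(); im=grab_frame('wrist'); cv2.imwrite('pics/w7.png',im)
p,R=pose(s); print(torack(p[:2])); x,y=toworld([0,-60])[0]
goto(x,y,34.2,103.3)
E
```

```text
time_s: 29.4
ee_pos: [577.1, -1.2, 122.9]
ee_rot: [-179.9, -0.1, 103.4]
force: [-0.3, 0.2, -1.2]
gripper_width: 41.7
gripper_force: 20.0
time_s: 30.02
ee_pos: [577.2, 26.4, 94.1]
ee_rot: [180.0, 0.0, 103.3]
force: [1.1, 1.2, -1.0]
gripper_width: 41.8
gripper_force: 20.0
[[ -0.27865909 -60.63799778]]
turn [0.05 0.01 0.01] shift [ 0.6 -0.  60.4] p [577.5  26.5  94.6] e [1.7995e+02 1.0000e-02 1.0331e+02] t 30.07
```

View pics/w7.png

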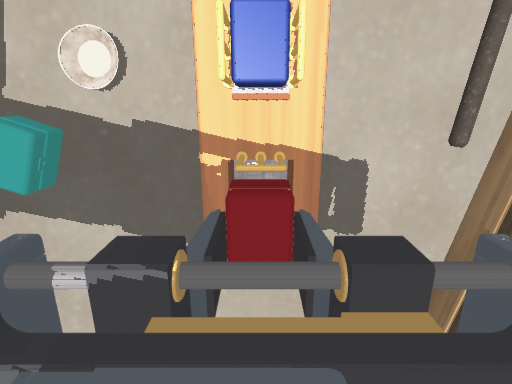

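w7 shows blue seated in the end stall (px 262,42) and red held upright over the side stall (260,220), lined up with its guards. Lowering red.

```bash
python3 -m crank '1 0.5 0 10 0 0 0; 1 0 0 10 0 0 0; 1 0 0 8 0 0 0; 1 0 0 0 0 0 0';  python3 -m crank '1 0 0 8 0 0 0; 1 0 0 8 0 0 0; 1 0 0 8 0 0 0; 1 0 0 0 0 0 0'; python3 -m crank '1 0 0 3 0 0 0; 1 0 0 2.5 0 0 0; 1 0 0 0 0 0 0'
```

```text
time_s: 30.58
ee_pos: [576.2, 27.5, 65.1]
ee_rot: [-179.9, -0.0, 103.4]
force: [-0.6, -0.4, -0.3]
gripper_width: 41.7
gripper_force: 20.0
time_s: 31.08
ee_pos: [576.2, 27.5, 41.2]
ee_rot: [-179.9, -0.0, 103.4]
force: [0.1, 0.6, -1.1]
gripper_width: 41.5
gripper_force: 20.0
time_s: 31.45
ee_pos: [576.8, 27.5, 36.6]
ee_rot: [-180.0, -0.0, 103.4]
force: [-0.2, 0.7, -1.3]
gripper_width: 41.6
gripper_force: 20.0
```

```bash
python3 -m crank '1 0 0 1.2 0 0 0; 1 0 0 0.7 0 0 0; 1 0 0 0 0 0 0'; python3 -m crank '1 0 0 0.7 0 0 0; 1 0 0 0 0 0 0'; python3 -m crank '1 0 0 0.5 0 0 0; 1 0 0 0 0 0 0'
```

```text
time_s: 31.82
ee_pos: [576.8, 27.6, 34.7]
ee_rot: [-180.0, -0.0, 103.4]
force: [1.0, -0.5, -0.5]
gripper_width: 41.6
gripper_force: 20.0
time_s: 32.08
ee_pos: [577.0, 27.5, 34.2]
ee_rot: [180.0, 0.0, 103.4]
force: [0.0, 0.7, 1.3]
gripper_width: 41.5
gripper_force: 20.0
time_s: 32.33
ee_pos: [577.1, 27.6, 34.2]
ee_rot: [180.0, 0.0, 103.4]
force: [-0.4, -0.5, 4.6]
gripper_width: 41.4
gripper_force: 20.0
```

Seated. Releasing, rising and backing off to verify.

```bash
python3 -m crank '-1 0 0 0 0 0 0; -1 0 0 0 0 0 0; -1 0 0 0 0 0 0; -1 0 0 0 0 0 0; -1 0 0 -20 0 0 0; -1 0 0 -35 0 0 0; -1 0 0 -40 0 0 0; -1 -25 0 -40 0 0 0; -1 -30 0 0 0 0 0; -1 0 0 0 0 0 0'
python3 - <<'E'
from h import *
s=env.state(); im=grab_frame('wrist'); a=grab_frame('scene')
a=cv2.resize(a[100:260,120:360],None,fx=2.4,fy=2.4,interpolation=cv2.INTER_CUBIC)
im=im[0:235]; a=a[:, :]; h=cv2.copyMakeBorder(im,0,0,0,max(0,a.shape[1]-im.shape[1]))if 0 else cv2.resize(im,(a.shape[1],int(235*a.shape[1]/512)))
o=np.vstack([h,a]); o=o[:600]; cv2.imwrite('pics/f8.png',o); print(o.shape)
E
```

```text
time_s: 33.58
ee_pos: [589.9, -27.4, 168.9]
ee_rot: [179.9, 0.0, 103.2]
force: [0.1, 0.2, 0.5]
gripper_width: 91.1
gripper_force: 0.0
(600, 576, 3)
```

View pics/f8.png

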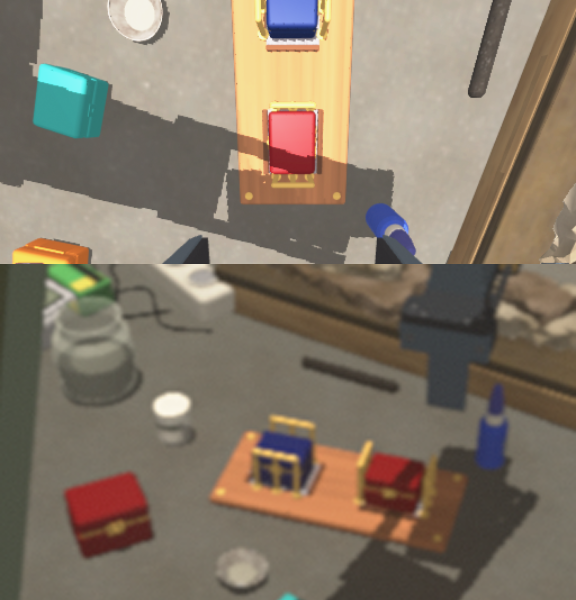

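f8 shows both boxes seated level in each other's stalls: blue at (285,455) behind its guards, and red at (393,483) with its clasp to the front. The pot, bottle and dish are where they were.

```bash
python3 -c "
from workcell import env
print(env.job_done())"
```

```text
the job is handed in; nothing more can be done
None
```

The red and blue ring boxes are swapped: each is upright and fully down in the other's stall with its clasp to the front, the pot, bottle and dish look undisturbed, and I handed the job in at about 34 s.

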